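Load the mixing pot and lock its bayonet cup

ROBOT

A 6-joint arm with a two-finger parallel gripper is mounted at the origin on a cart in front of the work surface, level with it; the furniture and walls round the work are solid. World frame = base frame: x ahead of the robot, y to its left, z up, the work surface at z = 0. Lengths are in mm, angles in rad, forces in N, time in s.
With the tool pointing down it reaches from about 400 to 925 mm from the base axis. Payload 12.5 kg.
Tool frame: the origin (TCP) lies at the very end of the fingers, on their centre line; the grasp point (between the pads) lies 19 mm behind it; z points along the fingers, y is the line along which they close (so a half turn about z gives the same grasp; the last joint's range is limited). The gripper opens to 95 mm and grips with 3 to 60 N. Pads are 20 mm wide; open, the fingers measure 119 mm over their backs; the gripper's body (75 mm by 180 mm) begins 59 mm behind the grasp point.
Start: joints at [-1.334, 0.491, 1.559, -0, 1.092, -0.106], TCP at [210.102, -588.649, 185.061] pointing down, gripper open.
Joint ranges: [-3.1, 3.1], [-0.84, 2.19], [0.05, 2.79], [-1.13, 4.28], [0.06, 2.93], [-2.69, 2.69]. Speed limits (rad/s): [2.22, 2.22, 2.79, 3.14, 3.14, 3.14].

INTERFACE

Orientations are given as [roll, pitch, yaw] about the fixed x, y, z axes, in that order (R = Rz(yaw) Ry(pitch) Rx(roll)).
In Python, from cell import env gives the robot as it stands.
- The arm moves only by the shell command python3 steer.py 'ROWS'. ROWS is a JSON list of rows, 1 to 5 of them, each an object with the fields xyz (a list: dx, dy, dz in units of 20 mm), twist (a turn about the tool's z in rad), finger_gap (the opening from 0.0 (shut) to 1.0 (fully open)); a field left out counts as zero (the opening has to be given); each row is the pose to reach, as a shift and turn from the pose commanded when the command began, along the tool's axes at that moment; what a row does not reach only later rows make up. A row lasts 1/12 s, in which the tool goes at most 41.7 mm and 0.125 rad, less where a joint would pass 70% of its speed; a pose out of reach is approached as far as the arm can. The fingers move at their own pace and stop on an object; the grip force is fixed at half the most. Time passes only in rows, so rows that do not move let the fingers close. It prints the time, the measured TCP pose, the force, the opening and the grip force at its end. Input that does not fit is refused with a message, and nothing moves.
- env.state(): the state, without advancing time (a new reading comes with each control period).
- env.read_camera(name): name is "scene" or "top" or "wrist"; returns (picture, depth): 420x560x3 uint8, red, green, blue; 420x560 float32, mm along the optical axis (not along the pixel's ray), 0 where there is no reading.
- env.camera_info(name): a dict with "vertical_fov" (degrees; the focal length in pixels is half the picture's height over the tangent of half this angle, whatever the lens; pixels are square), "cx", "cy" (the principal point, pixels), "dist_coeffs" ([k1, k2, p1, p2, k3] as OpenCV has them; the pictures are not rectified), "origin" and "attitude" of the camera in the world. Camera axes: x right, y down, z forward; pixel columns grow to the right and rows downward; lengths in mm; the calibration is good to about 2 mm. A picture is of the moment at which its call begins: read the wrist's pose just before it. camera_info takes no time and is no camera call; for the wrist camera it gives the pose at the moment of the call.
- env.job_done(): hands the job in; it is judged then, once.
The state is a dict: "t": time; "joints": joint angles; "qvel": joint speeds; "tau": joint torques, N m; "eef_pos": TCP position; "tcp_rot": TCP orientation; "ft_force": force on the tool from outside, world axes, zero at the start; "moment": the same for the moment, N m; "opening": opening from 0.0 (shut) to 1.0 (fully open); "grip_force": force on a finger pad.
Only numpy, scipy, OpenCV 4.12 (cv2) and the standard library are available. Lean on these libraries where they do the work, as an engineer would, in place of code of your own. Each camera call takes 0.05 s, during which the arm holds its last target. There are 200 camera calls.

TASK

Stand the open white liner beaker in the fixed mixing pot, on its spring-loaded floor, and let go of it; then set the bayonet cup into the liner. With the cup's two lugs over the two gaps in the pot's rim, press it straight down against the spring, turn it clockwise (seen from above) a quarter turn under the claws to its stop, and finish still gripping the cup and pressing it fully home: the program ends while holding it there, without letting go. Leave the other things on the worktop where they are.

Things in the scene. Friction and masses are not known exactly. Their poses are not given: they have to be found in the camera images.
- pot: Round aluminium pot fixed to the worktop, 72 mm high, outer diameter 94 mm (foot 112 mm wide, 6 mm high), bore 67 mm; origin on its axis at the worktop, z up. Its mouth is narrowed to 68 mm except at two gaps facing each other, 44 degrees wide and open to 83 mm across, centred on the pot's own +x and -x directions: these take the cup's lugs.
- pot_rim (a point): Centre of the pot's mouth at rim height (72 mm), axes as the pot. Clockwise (from above) of each gap a slot runs under a claw 4 mm thick, with a lip hanging 3 mm lower at its entry; it ends at a solid stop after about 84 degrees (1.47 rad) of turn. Anticlockwise is blocked at once.
- lift_plate (a joint): Sprung round floor plate in the pot: 0 = up (its top 42 mm above the worktop), grows as pressed, hard stop at 0.030 m. Spring 5 N at 0, 11 N at 0.030. With liner and cup on it, the lugs pass under the claws' lips only beyond 0.026 m; left alone after turning, the spring lifts them up against the claws at 0.023 m.
- liner: Open white plastic beaker, 63 mm outer diameter, 44 mm high, wall 3.5 mm, foot chamfered to 57 mm, about 60 g; origin at the centre of its underside, z up. Standing on the raised floor in the pot its rim is 14 mm above the pot's rim, so hold it from outside by its top 12 mm.
- cup: Closed bayonet cup, about 180 g: grey body 50 mm wide, 34 mm high; aluminium flange 62 mm wide (z 34 to 39 mm) that rests on the liner's rim; origin at the centre of its underside, z up. Nested, its underside is 10 mm above the liner's. Two lugs, 16 mm wide, 5 mm thick, reach 39 mm from the axis along its +x and -x. A half turn fits the same.
- cup_grip (a point): Middle of the cup's black grip bar, 66 mm above the cup's underside, axes as the cup. The bar is 50 mm long (x), 14 mm thick (y) and spans z = 53 to 79 mm; pinch it across its 14 mm.
- gasket: Bystander, to be left alone: black rubber ring gasket, 50 mm wide, 9 mm high; origin at the centre of its underside.
- pipe_clamp: Bystander, to be left alone: bare metal pipe clamp, a ring 57 by 74 mm, 15 mm high; origin at the centre of its underside.
- mix_cup: Bystander, to be left alone: cream-coloured open mixing cup, 68 mm wide, 50 mm high; origin at the centre of its underside.
- tweezers: Bystander, to be left alone: metal tweezers, 122 mm long, lying; origin at the centre of its underside.
- flux_brush: Bystander, to be left alone: brush with orange handle, 146 mm long, lying; origin at the centre of its underside.
- hex_key: Bystander, to be left alone: black hex key, 75 mm long, lying; origin at the centre of its underside.
- grease_jar: Bystander, to be left alone: closed jar, 54 mm wide, 48 mm high; origin at the centre of its underside.

How it is judged (in metres and radians):
On the way, in this order (a step that is already met when the one before it is completed fails the run):
1. the liner stands upright inside the pot on the sprung floor, let go (horizontal distance between liner and pot below 0.006 m and z of liner in the frame of pot between 0.034 and 0.045 m and angle between liner's own z axis and vertical below 0.1 rad and contact force between the fingers and liner below 0.1 N), for 0.2 s.
2. the cup is nested in the liner in the pot, its flange on the liner's rim (horizontal distance between liner and pot below 0.006 m and horizontal distance between cup and liner below 0.006 m and z of cup in the frame of liner below 0.013 m and angle between cup's own z axis and vertical below 0.12 rad), for 0.1 s.
At the end, for the whole second after the job is handed in: Cup, liner and pot nested (axes within 6 mm, cup upright within 0.1 rad, flange on the liner rim within 3 mm); cup turned at least 1.25 rad from the gaps, under the claws, at rest; the fingers hold it (over 2 N) and keep the floor plate at least 27.2 mm down of its 30 mm (value of joint lift_plate above 0.0272 m and angle between the x axis of cup and the x axis of pot, either way round above 1.25 rad and horizontal distance between each of cup, liner and pot below 0.006 m and z of cup in the frame of liner between 0.007 and 0.013 m and z of liner in the frame of pot below 0.018 m and angle between cup's own z axis and vertical below 0.1 rad and contact force between the fingers and cup above 2 N and linear speed of cup below 0.02 m/s); the arm keeps its last pose, push and grip.
It fails at once if a bystander is shifted more than 40 mm (distance of any of gasket, pipe_clamp, mix_cup, tweezers, flux_brush, hex_key, grease_jar from where it was at the start of the episode above 0.04 m).
It also fails if it takes over 64 s, if anything falls off the work surface, if the arm or the gripper's body presses on something with over 40 N, if the wrist force passes 120 N, or if a joint passes its speed limit or range.

## Working session

There is one attempt and no reset: what is moved stays moved. The work goes in short steps, Python scripts to look and compute and a shell command to move; the robot and the scene stay as the last step left them, time stands still between calls to the robot, and variables do not carry over. Pictures are saved under pics/ and viewed, at most 10 in all, crops included, and the job is handed in when it is done.

```bash
ls; mkdir -p pics
python3 - <<'E'
from cell import env
import cv2
s=env.state();print(s)
for n in("scene","top","wrist"):
    print(n,env.camera_info(n))
for n in("scene","top"):
    p,d=env.read_camera(n);cv2.imwrite(f"pics/{n}0.png",p[:,:,::-1])
    import numpy as np;np.savez(f"pics/{n}0.npz",p=p,d=d)
E
```

```text
cell.py
pics
steer.py
{'t': 0.0, 'joints': array([-1.33357777e+00,  4.91540825e-01,  1.55948247e+00, -2.13889535e-05,
        1.09172438e+00, -1.05590412e-01]), 'qvel': array([-7.39717923e-04, -5.69637899e-05,  5.50273615e-04,  6.29117922e-04,
        5.84033334e-04, -3.28753695e-04]), 'tau': array([ 3.92582238e-03, -6.12633276e+01, -2.58179945e+01,  6.94250409e-02,
        4.83396091e-02, -9.86840450e-05]), 'eef_pos': array([ 210.03397725, -588.330988  ,  184.46204837]), 'tcp_rot': array([-3.14044207e+00, -1.02868327e-04,  3.42818781e-01]), 'ft_force': array([0.26886239, 0.22276245, 0.73042019]), 'moment': array([ 0.01588088,  0.00547067, -0.03718703]), 'grip_force': 0.0, 'opening': 1.0005851084320299}
scene {'vertical_fov': 42.37406159135709, 'cx': 280.47776059376446, 'cy': 206.3472226333146, 'dist_coeffs': array([0.05154868, 0.        , 0.        , 0.        , 0.        ]), 'origin': array([  -39.44118498, -1146.88733922,   740.05306678]), 'attitude': array([-2.06032696, -0.02229724, -0.52847696])}
top {'vertical_fov': 45.50771109276452, 'cx': 282.38753935781665, 'cy': 215.34064424051707, 'dist_coeffs': array([-0.15967299,  0.        ,  0.        ,  0.        ,  0.        ]), 'origin': array([ 325.77945601,  -72.95806558, 1568.0713857 ]), 'attitude': array([-2.96039848, -0.01605819, -1.54450784])}
wrist {'vertical_fov': 63.31584096002842, 'cx': 283.3860773370106, 'cy': 203.11022041452117, 'dist_coeffs': array([0.00500894, 0.        , 0.        , 0.        , 0.        ]), 'origin': array([ 278.63228648, -563.94558319,  385.11555546]), 'attitude': array([ 2.87465633e+00,  8.22468794e-05, -1.22729929e+00])}
```
View pics/scene0.png

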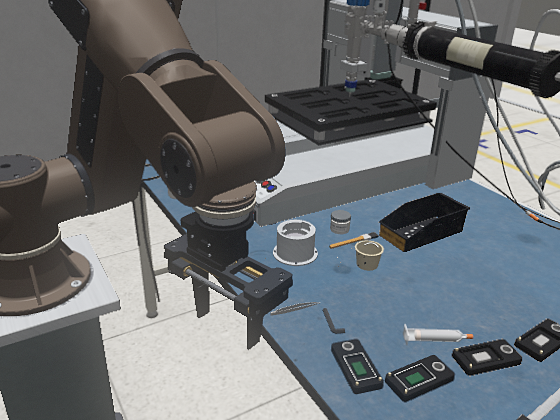

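View pics/top0.png

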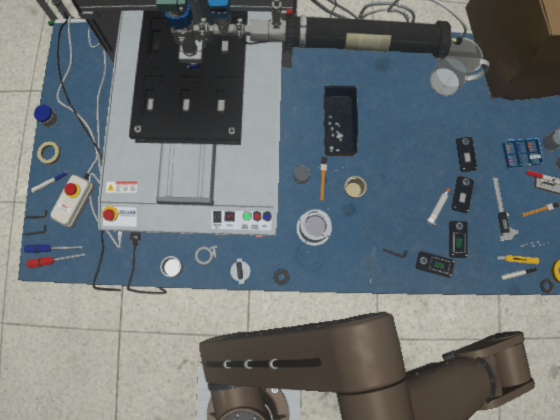

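Top view: pot at (314,226) on the blue bench, cup with black bar at (240,270), liner at (171,266) left near the machine; bystanders ring clamp (205,255), gasket (281,276), jar (302,174), brush (323,178), mix cup (356,186). The scene view shows the pot (296,243), with the cup and liner hidden behind the arm.

Create h.py:
```python
import numpy as np, cv2
from scipy.spatial.transform import Rotation as Ro
from cell import env
def cam(n):
    c=dict(env.camera_info(n)); c['R']=Ro.from_euler('xyz',c['attitude']).as_matrix()
    c['f']=210/np.tan(np.radians(c['vertical_fov'])/2)
    c['K']=np.array([[c['f'],0,c['cx']],[0,c['f'],c['cy']],[0,0,1]]); return c
def rays(c,uv):
    q=cv2.undistortPoints(np.float64(uv).reshape(-1,1,2),c['K'],c['dist_coeffs'])[:,0]
    return np.c_[q,np.ones(len(q))]@c['R'].T
def plane(c,uv,z):
    r=rays(c,uv); return c['origin']+r*((z-c['origin'][2])/r[:,2])[:,None]
def cloud(c,d):
    v,u=np.mgrid[0:420,0:560]; r=rays(c,np.c_[u.ravel(),v.ravel()])
    return (c['origin']+r*d.reshape(-1,1)).reshape(420,560,3)
def proj(c,P):
    return cv2.projectPoints(np.float64(P).reshape(-1,1,3),cv2.Rodrigues(c['R'].T)[0],-c['R'].T@c['origin'],c['K'],c['dist_coeffs'])[0][:,0]
def snap(n,name):
    c=cam(n);p,d=env.read_camera(n);cv2.imwrite(f'pics/{name}.png',p[:,:,::-1]);np.savez(f'pics/{name}.npz',p=p,d=d,**{k:c[k] for k in('origin','R','K','dist_coeffs')});return c,p,d
def load(name):
    z=dict(np.load(f'pics/{name}.npz'));return z,z['p'],z['d']
def totool(v):
    s=env.state();return Ro.from_euler('xyz',s['tcp_rot']).as_matrix().T@np.asarray(v,float)
```

Run:
```python
from h import *
c=cam('top');z=np.load('pics/top0.npz')
P=cloud(c,z['d'])
for n,uv,h in(('pot',(314,226),72),('cup',(240,270),79),('liner',(171,266),44),('clamp',(205,255),15),('gasket',(281,276),9),('mach',(200,232),0)):
    print(n,plane(c,[uv],h)[0].round(),P[uv[1],uv[0]].round(), 'max z near',np.nanmax(P[uv[1]-14:uv[1]+14,uv[0]-14:uv[0]+14,2]).round())
# obstacles heights map on coarse grid
print(P[100:300:12,60:420:24,2].round())
```

```text
pot [ 570. -186.   72.] [ 576. -189.   41.] max z near 1568.0
cup [431.  32.  79.] [430.  32.  80.] max z near 86.0
liner [438. 246.  44.] [441. 255.   1.] max z near 54.0
clamp [478. 147.  15.] [479. 149.   5.] max z near 1568.0
gasket [421. -91.   9.] [421. -91.   6.] max z near 1568.0
mach [552. 169.   0.] [538. 154. 101.] max z near 1568.0
[[ 2.000e+00 -4.000e+00 -2.000e+00  1.200e+02  2.200e+02  2.230e+02
   2.330e+02  2.240e+02  1.200e+02  1.170e+02  7.000e+00  1.568e+03
  -2.000e+00  3.000e+00  5.000e+00]
 [ 3.000e+00 -2.000e+00  1.240e+02  2.330e+02  2.290e+02  1.750e+02
   2.340e+02  2.280e+02  1.190e+02  1.200e+02  6.000e+00  9.000e+00
   4.000e+00 -1.000e+00 -1.000e+00]
 [-3.000e+00  3.000e+00  1.210e+02  2.350e+02  2.370e+02  2.390e+02
   2.340e+02  2.400e+02  1.180e+02  1.230e+02 -0.000e+00  3.200e+01
   8.000e+00  0.000e+00  3.000e+00]
 [ 1.000e+00 -1.000e+00  1.220e+02  2.350e+02  2.340e+02  2.260e+02
   2.370e+02  2.350e+02  1.240e+02  1.250e+02 -0.000e+00  6.000e+00
  -4.000e+00 -1.000e+00  2.000e+00]
 [ 2.000e+00  2.000e+00  1.190e+02  1.200e+02  1.240e+02  1.600e+0
[... 1470 characters left out ...]
 1.000e+01]
 [ 1.000e+00  5.000e+00  9.000e+00  3.200e+01  4.000e+00  2.000e+00
  -2.000e+00 -6.000e+00 -5.000e+00  2.000e+00  3.000e+00  6.000e+00
   7.000e+00 -3.000e+00 -6.000e+00]
 [ 3.000e+00  5.000e+00  0.000e+00  2.000e+01  1.000e+00  4.200e+01
  -2.000e+00  6.000e+00  5.000e+00  1.200e+01  4.000e+00 -0.000e+00
   1.100e+01  6.000e+00  5.000e+00]
 [ 2.000e+00  1.000e+00  2.000e+00  6.000e+00  6.000e+00  2.000e+00
   6.000e+00  1.000e+00 -1.000e+00  1.300e+01 -5.000e+00  1.000e+00
   3.000e+00  6.000e+00  2.000e+00]
 [-7.770e+02 -7.850e+02 -7.850e+02 -7.750e+02 -2.740e+02 -7.820e+02
  -7.670e+02 -7.720e+02 -7.770e+02 -7.620e+02 -2.600e+01 -7.780e+02
   0.000e+00  3.000e+00  1.000e+00]]
```

The manual's scale: shifts go in units of 20 mm. Converting my numbers, -20 mm is -1, 150 mm is 7.5.

```bash
python3 steer.py '[{"xyz": [1.75, -1, 0], "finger_gap": 1}, {"xyz": [3.5, -2, 0], "finger_gap": 1}, {"xyz": [5.25, -3, 0], "finger_gap": 1}, {"xyz": [7, -4, 0], "finger_gap": 1}, {"xyz": [7.5, -4.25, 0], "finger_gap": 1}]'; python3 steer.py '[{"xyz": [1.75, -1, 0], "finger_gap": 1}, {"xyz": [3.5, -2, 0], "finger_gap": 1}, {"xyz": [5.25, -3, 0], "finger_gap": 1}, {"xyz": [7, -4, 0], "finger_gap": 1}, {"xyz": [7.5, -4.25, 0], "finger_gap": 1}]'; python3 steer.py '[{"xyz": [1.75, -1, 0], "finger_gap": 1}, {"xyz": [3.5, -2, 0], "finger_gap": 1}, {"xyz": [5.25, -3, 0], "finger_gap": 1}, {"xyz": [7, -4.25, 0], "finger_gap": 1}, {"xyz": [7, -4.25, 0], "finger_gap": 1}]'
python3 - <<'E'
from h import *
s=env.state();print(s['t'],s['eef_pos'],s['tcp_rot'],s['joints'])
snap('wrist','w1')
E
```

```text
t: 0.52
eef_pos: [325.1, -454.3, 185.0]
tcp_rot: [-3.14, -0.0, 0.345]
ft_force: [-0.2, 0.1, 0.8]
opening: 1.002
grip_force: 0.0
t: 0.93
eef_pos: [437.7, -324.2, 184.9]
tcp_rot: [-3.141, -0.0, 0.345]
ft_force: [-1.0, -0.5, -0.3]
opening: 0.999
grip_force: 0.0
t: 1.35
eef_pos: [541.6, -196.1, 184.7]
tcp_rot: [-3.141, -0.001, 0.347]
ft_force: [0.2, -0.4, -1.2]
opening: 1.001
grip_force: 0.0
1.35 [ 541.57277235 -196.12705504  184.72555955] [-3.14099619e+00 -6.97097598e-04  3.46847116e-01] [-4.62596905e-01  4.21486573e-01  1.68229261e+00  1.06369848e-03
  1.03776457e+00  7.60811606e-01]
```

View pics/w1.png

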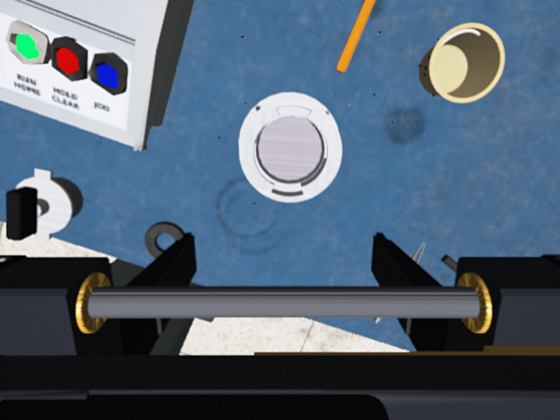

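The wrist view shows the pot at about (290,147), with gap-like arcs near (293,111) and (287,192). The cup (40,210), gasket (166,238), mix cup (465,62) and brush are also visible. I'll zoom on the pot.

Run:
```python
from h import *
c,p,d=load('w1')
k=cv2.resize(p[85:210,230:350],None,fx=4.8,fy=4.8,interpolation=cv2.INTER_CUBIC)
cv2.imwrite('pics/w1z.png',k[:,:,::-1])
P=cloud(c,d)
m=(abs(P[...,2]-72)<6)&(np.hypot(P[...,0]-570,P[...,1]+186)<70)
Q=P[m];print(len(Q),Q.mean(0),np.median(Q[:,2]))
(cx,cy),r=cv2.minEnclosingCircle(np.float32(Q[:,:2]));print(cx,cy,r)
```

```text
3632 [ 578.10554636 -189.50664008   72.9193855 ] 73.03173755209698
577.0909423828125 -189.72486877441406 47.10194778442383
```

View pics/w1z.png

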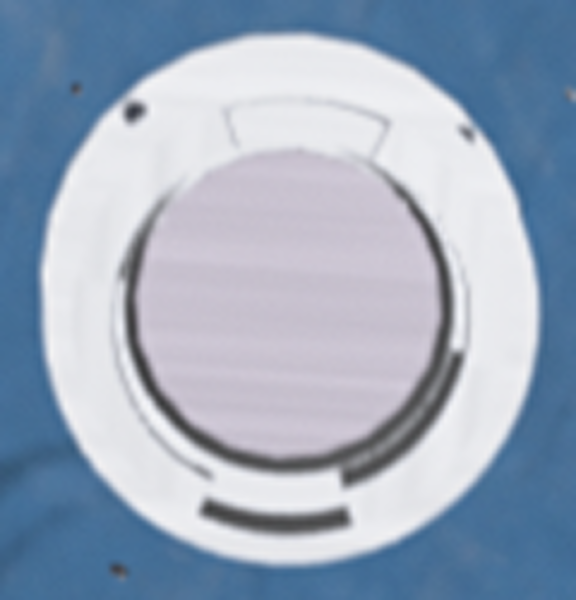

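The zoom shows one gap at the top with outer corners (222,108) and (390,122), and the opposite gap at the bottom with its dark band at (200,512)–(350,525). Next I compute the gap angle and check the radii.

Run:
```python
from h import *
c,p,d=load('w1')
C=np.array([577.1,-189.7])
uv=np.array([(222,108),(390,122),(200,512),(352,523),(204,500),(352,509)])/4.8+np.array([230,85])-.4
W=plane(c,uv,72)[:,:2]-C
print(np.c_[np.hypot(*W.T),np.degrees(np.arctan2(W[:,1],W[:,0]))].round(1))
# outer rim at z72 by ellipse-free approach: white boundary pts on upper side
P=cloud(c,d)
m=(abs(P[...,2]-72.5)<4)&(np.hypot(P[...,0]-577,P[...,1]+190)<60)
m8=cv2.morphologyEx(m.astype(np.uint8),cv2.MORPH_OPEN,np.ones((3,3)))
cn=max(cv2.findContours(m8,cv2.RETR_EXTERNAL,cv2.CHAIN_APPROX_NONE)[0],key=len)[:,0]
Q=plane(c,cn,72)[:,:2]
A=np.c_[2*Q,np.ones(len(Q))];s=np.linalg.lstsq(A,(Q**2).sum(1),rcond=None)[0];print(s[:2],np.sqrt(s[2]+s[:2]@s[:2]))
# cup in this view
m=(P[...,2]>60)&(np.hypot(P[...,0]-431,P[...,1]-32)<45);print('cup',P[m].mean(0),m.sum())
```

```text
[[  41.7   37.5]
 [  41.6   -6.5]
 [  40.7  174.7]
 [  41.  -142.2]
 [  38.2  174.2]
 [  38.3 -141. ]]
[ 577.16838038 -189.76644405] 46.67997842252502
cup [435.20613929  32.07400244  74.35337514] 1419
```

```bash
python3 steer.py '[{"twist": -0.12, "finger_gap": 1}, {"twist": -0.24, "finger_gap": 1}, {"twist": -0.36, "finger_gap": 1}, {"twist": -0.48, "finger_gap": 1}, {"twist": -0.6, "finger_gap": 1}]' >/dev/null; python3 steer.py '[{"twist": -0.12, "finger_gap": 1}, {"twist": -0.24, "finger_gap": 1}, {"twist": -0.36, "finger_gap": 1}, {"twist": -0.48, "finger_gap": 1}, {"twist": -0.6, "finger_gap": 1}]';python3 steer.py '[{"finger_gap": 1}, {"finger_gap": 1}]';  python3 - <<'E'
from h import *
s=env.state();print(s['t'],s['eef_pos'],s['tcp_rot'],s['joints'])
c,p,d=snap('wrist','w2')
print(proj(c,[577.1,-189.7,72]))
P=cloud(c,d)
for lo in (3,4):
    m=(abs(P[...,2]-72.5)<lo)&(np.hypot(P[...,0]-577,P[...,1]+190)<60)
    m8=cv2.morphologyEx(m.astype(np.uint8),cv2.MORPH_OPEN,np.ones((3,3)))
    cn=max(cv2.findContours(m8,cv2.RETR_EXTERNAL,cv2.CHAIN_APPROX_NONE)[0],key=len)[:,0]
    Q=plane(c,cn,72)[:,:2]
    A=np.c_[2*Q,np.ones(len(Q))];s=np.linalg.lstsq(A,(Q**2).sum(1),rcond=None)[0];print(s[:2],np.sqrt(s[2]+s[:2]@s[:2]),np.median(P[m][:,2]))
u,v=proj(c,[577.1,-189.7,72])[0].astype(int)
cv2.imwrite('pics/w2z.png',cv2.resize(p[max(v-60,0):v+65,u-60:u+60],None,fx=4.8,fy=4.8,interpolation=cv2.INTER_CUBIC)[:,:,::-1]);print(u-60,max(v-60,0))
E
```

```text
t: 2.23
eef_pos: [538.1, -202.0, 184.9]
tcp_rot: [-3.141, 0.0, 1.548]
ft_force: [-0.1, 0.6, 0.1]
opening: 0.999
grip_force: 0.0
t: 2.4
eef_pos: [538.3, -201.6, 184.9]
tcp_rot: [-3.141, 0.0, 1.538]
ft_force: [0.2, 0.3, 0.2]
opening: 1.002
grip_force: 0.0
2.4 [ 538.30338866 -201.58254769  184.89776578] [-3.14129681e+00  1.31317228e-04  1.53796854e+00] [-4.73082606e-01  4.19805465e-01  1.68466801e+00 -2.84388654e-04
  1.03733086e+00 -4.40110152e-01]
[[325.76717545 176.93779145]]
[ 577.68817443 -189.94342517] 46.65269820534839 73.109943088465
[ 577.67067201 -189.92576113] 46.67204723654728 73.09864955001973
265 116
```

View pics/w2z.png

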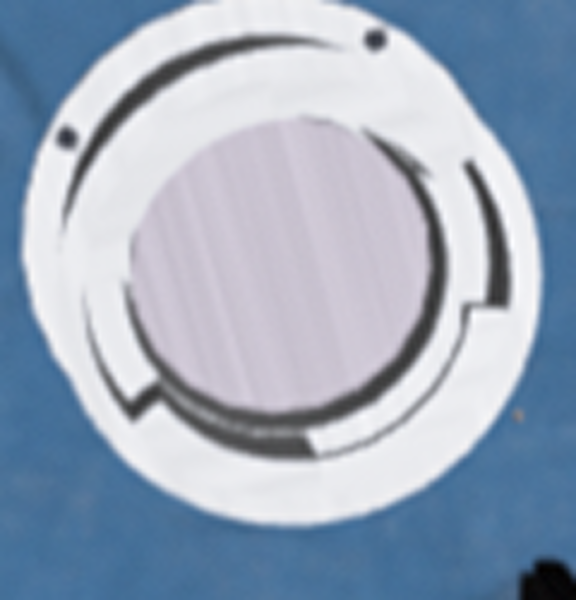

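The second view shows the right gap's outer corners at (470,160)/(508,306) and the left gap's at (132,418)/(82,292). Both views agree on the pot centre within 0.6 mm. Next I go over the cup and the liner.

```bash
python3 steer.py '[{"xyz": [1.9, -0.8, 0], "finger_gap": 1}, {"xyz": [3.8, -1.6, 0], "finger_gap": 1}, {"xyz": [5.7, -2.4, 0], "finger_gap": 1}, {"xyz": [7.5, -3.2, 0], "finger_gap": 1}, {"xyz": [8.5, -4, 0], "finger_gap": 1}]' >/dev/null; python3 steer.py '[{"xyz": [0.5, -1, 0], "finger_gap": 1}, {"xyz": [1, -1.25, 0], "finger_gap": 1}, {"xyz": [1, -1.25, 0], "finger_gap": 1}, {"xyz": [1, -1.25, 0], "finger_gap": 1}]'
python3 - <<'E'
from h import *
c,p,d=load('w2')
C=np.array([577.4,-189.85])
uv=np.array([(470,160),(508,306),(132,418),(82,292)])/4.8+np.array([265,116])-.4
W=plane(c,uv,72)[:,:2]-C
print(np.c_[np.hypot(*W.T),np.degrees(np.arctan2(W[:,1],W[:,0]))].round(1))
c,p,d=snap('wrist','w3');s=env.state();print(s['t'],s['eef_pos'],s['tcp_rot'])
E
python3 steer.py '[{"xyz": [1.9, 0, 0], "finger_gap": 1}, {"xyz": [3.8, 0, 0], "finger_gap": 1}, {"xyz": [5.7, 0, 0], "finger_gap": 1}, {"xyz": [7.5, 0, 0], "finger_gap": 1}, {"xyz": [8.5, 0, 0], "finger_gap": 1}]' >/dev/null; python3 steer.py '[{"xyz": [1, 0, 0], "finger_gap": 1}, {"xyz": [1.5, 0, 0], "finger_gap": 1}, {"xyz": [1.5, 0, 0], "finger_gap": 1}, {"xyz": [1.5, 0, 0], "finger_gap": 1}]';python3 - <<'E'
from h import *
c,p,d=snap('wrist','w4');s=env.state();print(s['t'],s['eef_pos'],s['tcp_rot'],s['joints'])
cv2.imwrite('pics/w34.png',cv2.resize(np.hstack([load('w3')[1],p]),(800,300))[:,:,::-1])
E
```

```text
t: 3.2
eef_pos: [440.0, -8.0, 185.3]
tcp_rot: [3.14, 0.0, 1.542]
ft_force: [-0.5, -0.3, 0.5]
opening: 1.0
grip_force: 0.0
[[  41.7   37. ]
 [  41.6   -4.8]
 [  40.2 -143.7]
 [  41.5  177.3]]
3.25 [440.2666809   -8.32478431 185.203737  ] [3.14055046e+00 3.44634888e-04 1.54150820e+00]
t: 4.0
eef_pos: [445.2, 191.6, 184.7]
tcp_rot: [-3.141, 0.0, 1.543]
ft_force: [-1.2, -0.5, 0.4]
opening: 1.002
grip_force: 0.0
4.05 [445.1246138  191.25891207 184.77360332] [-3.14124635e+00  4.02591192e-04  1.54202298e+00] [ 2.69554929e-01  2.92631675e-01  1.89310521e+00 -3.46386748e-04
  9.56305135e-01  2.98528114e-01]
```

View pics/w34.png

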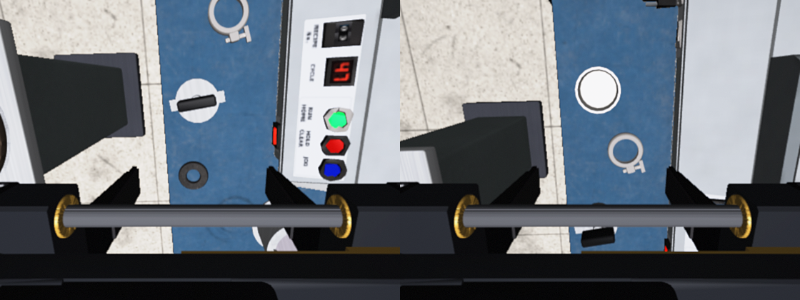

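Left half (over the cup): cup at about (275,141), full size, with the bar roughly horizontal, slightly tilted, and a lug at each end. Right half: white liner at (277,126), with the clamp beside it. I measure both.

```bash
cat >> h.py <<'E'
def circ(Q):
    A=np.c_[2*Q,np.ones(len(Q))];s=np.linalg.lstsq(A,(Q**2).sum(1),rcond=None)[0];return s[:2].round(2),np.sqrt(s[2]+s[:2]@s[:2]).round(2)
def liner(c,p,d,g,z=44,tol=6):
    P=cloud(c,d);m=(abs(P[...,2]-z)<tol)&(np.hypot(P[...,0]-g[0],P[...,1]-g[1])<50)
    m8=cv2.morphologyEx(m.astype(np.uint8),cv2.MORPH_OPEN,np.ones((3,3)))
    cn=max(cv2.findContours(m8,cv2.RETR_EXTERNAL,cv2.CHAIN_APPROX_NONE)[0],key=len)[:,0]
    print('rimz',np.median(P[m][:,2]),circ(plane(c,cn,z)[:,:2]),circ(P[m][:,:2]))
def cup(c,p,d,g):
    P=cloud(c,d);r=np.hypot(P[...,0]-g[0],P[...,1]-g[1])
    dark=(p.max(2)<70)&(P[...,2]>65)&(r<45)
    cn=max(cv2.findContours(dark.astype(np.uint8),cv2.RETR_EXTERNAL,cv2.CHAIN_APPROX_NONE)[0],key=len)[:,0]
    top=dark&(abs(P[...,2]-79)<4);print('bar top z',np.median(P[top][:,2]),top.sum())
    b=cv2.minAreaRect(np.float32(P[top][:,:2]));print('bar pts',b,P[top].mean(0))
    B=cv2.boxPoints(b);e=max((B[1]-B[0],B[2]-B[1]),key=lambda v:np.hypot(*v));print('bar yaw',np.arctan2(e[1],e[0])%np.pi)
    fl=(abs(P[...,2]-38)<4)&(r<45);print('flange z',np.median(P[fl][:,2]),circ(P[fl][:,:2]))
    Q=P[fl][:,:2];b=cv2.minAreaRect(np.float32(Q));print('flange+lugs rect',b)
E
python3 - <<'E'
from h import *
print(totool([0,0,0]))
z4=load('w4');liner(*z4,(438,246))
P=cloud(z4[0],z4[2]);m=np.hypot(P[...,0]-438,P[...,1]-246)<15;print('inside z',np.median(P[m][:,2]))
cup(*load('w3'),(433,32))
E
```

```text
[0. 0. 0.]
rimz 44.796512662275916 (array([439.2 , 249.36]), np.float64(29.37)) (array([439.18, 249.4 ]), np.float64(29.28))
inside z 5.098883662891694
bar top z 79.85324228739887 664
bar pts ((432.7203063964844, 35.880271911621094), (47.97018814086914, 12.731341361999512), 8.420110702514648) [431.32454007  35.57598498  79.72988531]
bar yaw 0.14695862
flange z 40.09486217642666 (array([432.93,  34.75]), np.float64(25.39))
flange+lugs rect ((432.76129150390625, 34.97956848144531), (67.40423583984375, 61.61928939819336), 49.605796813964844)
```

Converted, -60 mm is -3, -30 mm is -1.5.

```bash
python3 steer.py '[{"xyz": [-1.5, 0, 0], "finger_gap": 1}, {"xyz": [-3, 0, 0], "finger_gap": 1}, {"xyz": [-3, 0, 0], "finger_gap": 1}, {"xyz": [-3, 0, 0], "finger_gap": 1}]'
python3 - <<'E'
from h import *
a=snap('wrist','w5')
liner(*a,(439,249)); cup(*a,(433,35))
def white(c,p,g):
    m=(p.min(2)>200).astype(np.uint8);m=cv2.morphologyEx(m,cv2.MORPH_CLOSE,np.ones((5,5)))
    u=proj(c,[*g,44])[0]
    for k in cv2.findContours(m,cv2.RETR_EXTERNAL,cv2.CHAIN_APPROX_NONE)[0]:
        if cv2.pointPolygonTest(k,tuple(map(float,u)),False)>0:
            (x,y),ax,an=cv2.fitEllipse(k);return (x,y)
r=[]
for n in('w4','w5'):
    c,p,d=load(n);uv=white(c,p,(439,249));print(n,uv,plane(c,[uv],44),plane(c,[uv],22))
    r.append((c['origin'],rays(c,[uv])[0]))
(o1,d1),(o2,d2)=r
t=np.linalg.lstsq(np.c_[d1,-d2],o2-o1,rcond=None)[0];print('tri',o1+d1*t[0],o2+d2*t[1])
E
```

```text
t: 4.38
eef_pos: [443.3, 130.3, 185.2]
tcp_rot: [3.141, 0.0, 1.539]
ft_force: [0.0, -0.0, 0.0]
opening: 0.998
grip_force: 0.0
rimz 44.5949792645022 (array([439.12, 249.29]), np.float64(29.6)) (array([439.11, 249.25]), np.float64(29.55))
bar top z 79.62257666169762 425
bar pts ((432.346435546875, 40.14799880981445), (11.518820762634277, 49.296783447265625), 88.93647766113281) [436.19049107  39.76228938  79.16690844]
bar yaw 3.1230307
flange z 40.183147946167935 (array([433.25,  33.47]), np.float64(26.26))
flange+lugs rect ((433.1410827636719, 44.12405014038086), (44.407840728759766, 78.1727523803711), 89.77774810791016)
w4 (276.6662292480469, 125.79495239257812) [[439.02506579 250.31007629  44.        ]] [[438.56776715 249.3290783   22.        ]]
w5 (275.893310546875, 57.726295471191406) [[439.01761466 250.78853319  44.        ]] [[438.6721002  253.79364762  22.        ]]
tri [439.07988235 250.42766887  46.6371479 ] [439.059038   250.42825342  46.63755511]
```

```bash
python3 steer.py '[{"xyz": [2, -0.2, 0], "finger_gap": 1}, {"xyz": [4, -0.4, 0], "finger_gap": 1}, {"xyz": [5.95, -0.4, 0], "finger_gap": 1}, {"xyz": [5.95, -0.4, 0], "twist": -0.12, "finger_gap": 1}, {"xyz": [5.95, -0.4, 0], "twist": -0.24, "finger_gap": 1}]' >/dev/null; python3 steer.py '[{"xyz": [0, 0, 1], "twist": -0.12, "finger_gap": 1}, {"xyz": [0, 0, 2], "twist": -0.24, "finger_gap": 1}, {"xyz": [0, 0, 3], "twist": -0.36, "finger_gap": 1}, {"xyz": [0, 0, 3], "twist": -0.48, "finger_gap": 1}, {"xyz": [0, 0, 3], "twist": -0.6, "finger_gap": 1}]'>/dev/null;python3 steer.py '[{"twist": -0.12, "finger_gap": 1}, {"twist": -0.24, "finger_gap": 1}, {"twist": -0.36, "finger_gap": 1}, {"twist": -0.48, "finger_gap": 1}, {"twist": -0.6, "finger_gap": 1}]'>/dev/null;python3 steer.py '[{"twist": -0.12, "finger_gap": 1}, {"twist": -0.16, "finger_gap": 1}, {"twist": -0.16, "finger_gap": 1}, {"twist": -0.16, "finger_gap": 1}]'; python3 -c "
from h import *
s=env.state();print(s['joints'],s['eef_pos'],totool(np.array([439.1,249.7,34])-s['eef_pos']))"
```

```text
t: 6.02
eef_pos: [438.4, 251.8, 125.0]
tcp_rot: [-3.142, 0.0, 3.141]
ft_force: [0.7, -1.2, -0.5]
opening: 0.998
grip_force: 0.0
[ 3.90610543e-01  4.00371584e-01  1.91666584e+00 -4.64076219e-05
  8.24475395e-01 -1.17985497e+00] [438.40720918 251.7794489  124.96048359] [-0.68551851 -2.07914291 90.96054568]
```

```bash
python3 steer.py '[{"xyz": [-0.05, -0.1, 1.75], "finger_gap": 1}, {"xyz": [-0.05, -0.1, 3.5], "finger_gap": 1}, {"xyz": [-0.05, -0.1, 4.25], "finger_gap": 1}, {"xyz": [-0.05, -0.1, 4.55], "finger_gap": 1}, {"xyz": [-0.05, -0.1, 4.55], "finger_gap": 1}]'; python3 steer.py '[{"finger_gap": 0.3}, {"finger_gap": 0.3}, {"finger_gap": 0.3}, {"finger_gap": 0.3}, {"finger_gap": 0.3}]'; python3 steer.py '[{"finger_gap": 0.3}, {"finger_gap": 0.3}]'
```

```text
t: 6.43
eef_pos: [439.0, 249.3, 33.0]
tcp_rot: [-3.141, -0.002, 3.142]
ft_force: [0.3, -0.6, 0.2]
opening: 1.001
grip_force: 0.0
t: 6.85
eef_pos: [439.7, 249.5, 34.7]
tcp_rot: [3.141, 0.001, -3.141]
ft_force: [0.3, 0.2, -0.7]
opening: 0.704
grip_force: 0.0
t: 7.02
eef_pos: [439.5, 249.4, 34.2]
tcp_rot: [3.142, 0.0, -3.14]
ft_force: [1.6, 1.1, -0.2]
opening: 0.568
grip_force: 0.0
```

```bash
python3 steer.py '[{"finger_gap": 0.3}, {"finger_gap": 0.3}]'
python3 - <<'E'
from h import *
a=snap('wrist','w6'); b=snap('scene','s6'); t=snap('top','t6')
k=cv2.resize(t[1][220:300,120:290],(560,264),interpolation=cv2.INTER_CUBIC)
cv2.imwrite('pics/v6.png',cv2.resize(np.vstack([a[1][100:],k]),(560,584))[:,:,::-1])
E
```

```text
t: 7.18
eef_pos: [439.4, 249.4, 34.0]
tcp_rot: [-3.141, 0.0, -3.14]
ft_force: [-0.2, 0.1, 0.3]
opening: 0.425
grip_force: 0.0
```

View pics/v6.png

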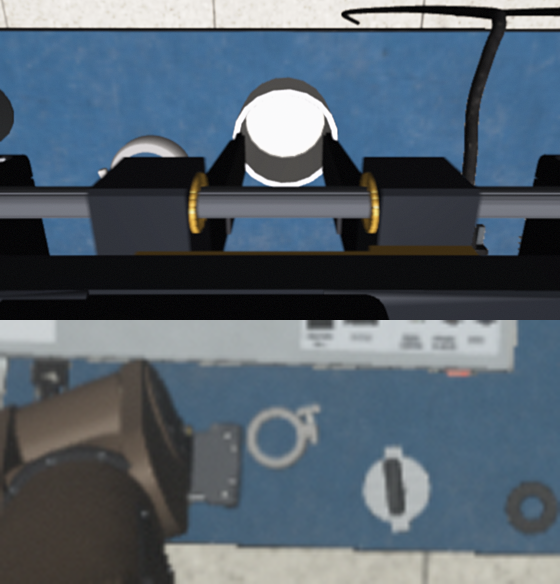

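The liner now sits at about (285,237) full-frame, and the fingers have closed past 63 mm without touching it. I need numbers to see why.

Run:
```python
from h import *
c,p,d=load('w6');P=cloud(c,d)
s=env.state();print(s['opening'],s['eef_pos'],c['origin'])
print('tcp px',proj(c,[439.4,249.4,34]),'liner px',proj(c,[439.1,249.7,44]))
liner(c,p,d,(439,249))
for r in (215,225,232,238,245,255,270,285): print(r,[tuple(P[r,u].round().astype(int)) for u in (215,225,235,245,255,285,320,330,340,350)])
```

```text
0.3257657300417409 [439.41040367 249.38007503  33.97084307] [364.00763562 249.01909625 234.65876456]
tcp px [[284.13927654 234.71532623]] liner px [[284.65842546 240.1512535 ]]
rimz 44.4146033444742 (array([437.54, 249.89]), np.float64(28.99)) (array([438.23, 249.92]), np.float64(29.28))
215 [(np.int64(436), np.int64(200), np.int64(3)), (np.int64(436), np.int64(207), np.int64(4)), (np.int64(436), np.int64(215), np.int64(4)), (np.int64(423), np.int64(226), np.int64(45)), (np.int64(435), np.int64(229), np.int64(5)), (np.int64(435), np.int64(250), np.int64(5)), (np.int64(436), np.int64(275), np.int64(4)), (np.int64(423), np.int64(276), np.int64(46)), (np.int64(436), np.int64(289), np.int64(3)), (np.int64(436), np.int64(296), np.int64(3))]
225 [(np.int64(444), np.int64(200), np.int64(2)), (np.int64(444), np.int64(207), np.int64(3)), (np.int64(429), np.int64(220), np.int64(44)), (np.int64(441), np.int64(222), np.int64(10)), (np.int64(443), np.int64(229), np.int64(4)), (np.int64(443), np.int64(250), np.int64(5)), (np.int64(443), np.int64(275), np.int64(5)), (np.int64(429), np.int64(276), n
[... 2179 characters left out ...]
 (np.int64(468), np.int64(250), np.int64(26)), (np.int64(459), np.int64(271), np.int64(44)), (np.int64(431), np.int64(269), np.int64(99)), (np.int64(427), np.int64(272), np.int64(108)), (np.int64(427), np.int64(276), np.int64(109))]
285 [(np.int64(427), np.int64(224), np.int64(121)), (np.int64(427), np.int64(227), np.int64(120)), (np.int64(434), np.int64(229), np.int64(107)), (np.int64(492), np.int64(220), np.int64(3)), (np.int64(491), np.int64(228), np.int64(4)), (np.int64(468), np.int64(250), np.int64(46)), (np.int64(491), np.int64(277), np.int64(3)), (np.int64(438), np.int64(269), np.int64(101)), (np.int64(429), np.int64(271), np.int64(117)), (np.int64(427), np.int64(274), np.int64(120))]
```

Run:
```python
from h import *
s6=[439.4,249.4,34]
for n,t,yaw in (('w6',s6,3.142),('w4',[445.1,191.3,184.8],1.542),('w3',[440.3,-8.3,185.2],1.5415),('w1',[541.6,-196.1,184.7],.347)):
    c,p,d=load(n);P=cloud(c,d)
    R=Ro.from_euler('xyz',[np.pi,0,yaw]).as_matrix()
    T=(P.reshape(-1,3)-t)@R
    m=(d.ravel()>0)&(p.reshape(-1,3).max(1)<60)&(abs(T[:,0])<16)&(abs(T[:,1])>14)&(abs(T[:,1])<62)&(T[:,2]>-70)&(T[:,2]<30)
    Q=T[m]; print(n,m.sum())
    for sgn in(1,-1):
        q=Q[Q[:,1]*sgn>0]
        if len(q): q=q[np.argsort(-q[:,2])]; print(q[:200:25].round(1).tolist())
```

```text
w6 1653
[[-8.0, 26.9, 20.8], [10.0, 19.8, -33.0], [12.5, 22.1, -34.9], [11.1, 21.4, -37.0], [3.6, 19.9, -39.0], [-3.6, 20.0, -40.4], [12.6, 23.2, -42.2], [7.2, 19.8, -43.3]]
[[-5.3, -26.8, 13.5], [1.4, -20.7, -34.3], [-0.5, -20.5, -36.3], [11.1, -21.0, -38.7], [6.3, -20.4, -40.2], [-5.1, -20.6, -41.9], [1.2, -20.7, -43.6], [12.9, -24.2, -44.6]]
w4 2669
[[6.9, 46.9, -29.8], [-0.8, 46.3, -32.1], [-4.0, 46.4, -32.8], [-0.5, 46.4, -34.0], [-1.2, 46.7, -34.9], [5.4, 46.5, -36.0], [3.7, 46.3, -37.2], [-2.2, 46.6, -37.7]]
[[9.6, -50.3, -29.9], [6.7, -48.3, -32.5], [9.8, -48.9, -33.3], [-5.0, -48.5, -34.6], [-0.6, -48.6, -35.3], [10.9, -51.2, -36.1], [10.7, -49.9, -37.0], [-1.1, -48.4, -38.0]]
w3 2571
[[-1.7, 46.5, -30.5], [6.1, 45.9, -32.6], [11.0, 50.0, -33.5], [6.9, 45.9, -34.6], [-2.8, 45.8, -35.7], [-1.2, 46.4, -36.8], [10.9, 47.3, -37.8], [11.3, 49.6, -38.7]]
[[-5.8, -49.2, -31.8], [10.3, -50.4, -33.4], [5.2, -48.8, -34.7], [7.3, -48.9, -35.8], [-7.5, -49.1, -36.9], [-9.4, -49.1, -37.6], [8.0, -49.1, -38.8], [7.8, -48.9, -39.6]]
w1 2658
[[10.0, 49.6, -31.0], [8.4, 47.7, -32.7], [10.3, 49.5, -33.4], [-8.6, 48.0, -34.4], [1.6, 48.1, -35.3], [-3.6, 47.6, -36.4], [-6.0, 47.5, -37.4], [8.3, 49.4, -38.1]]
[[9.8, -49.9, -30.7], [8.4, -47.3, -32.9], [10.4, -49.5, -33.8], [3.5, -47.2, -34.7], [0.6, -47.1, -35.8], [10.4, -50.3, -36.6], [-5.3, -47.6, -37.7], [10.0, -50.4, -38.4]]
```

The depth picture consistently shows the real finger ends about 31 mm behind the reported TCP, which also explains the fingers closing above the liner. From here I plan with finger end = reported TCP z + 31 mm. I reopen and go lower.

Converted, 30 mm is 1.5, 15 mm is 0.75.

```bash
python3 steer.py '[{"finger_gap": 1}, {"finger_gap": 1}, {"finger_gap": 1}, {"finger_gap": 1}, {"finger_gap": 1}]' >/dev/null; python3 steer.py '[{"finger_gap": 1}, {"finger_gap": 1}, {"finger_gap": 1}, {"finger_gap": 1}, {"finger_gap": 1}]'; python3 steer.py '[{"xyz": [0, 0, 0.75], "finger_gap": 1}, {"xyz": [0, 0, 1.5], "finger_gap": 1}, {"xyz": [0, 0, 1.5], "finger_gap": 1}, {"xyz": [0, 0, 1.5], "finger_gap": 1}]'; python3 steer.py '[{"finger_gap": 0.3}, {"finger_gap": 0.3}, {"finger_gap": 0.3}, {"finger_gap": 0.3}, {"finger_gap": 0.3}]'; python3 steer.py '[{"finger_gap": 0.3}, {"finger_gap": 0.3}, {"finger_gap": 0.3}]'; python3 -c "
from h import *
snap('wrist','w7')"
```

```text
t: 8.17
eef_pos: [439.4, 249.4, 34.0]
tcp_rot: [-3.142, -0.0, -3.14]
ft_force: [0.4, 0.6, 0.5]
opening: 0.959
grip_force: 0.0
t: 8.5
eef_pos: [439.1, 249.2, 3.7]
tcp_rot: [-3.141, -0.001, -3.14]
ft_force: [-0.4, -0.4, 0.2]
opening: 1.002
grip_force: 0.0
t: 8.92
eef_pos: [439.5, 249.4, 4.3]
tcp_rot: [3.141, 0.001, -3.14]
ft_force: [0.4, 0.2, 0.1]
opening: 0.707
grip_force: 0.0
t: 9.17
eef_pos: [439.6, 249.4, 4.3]
tcp_rot: [3.141, 0.0, -3.14]
ft_force: [-1.3, -0.4, 4.7]
opening: 0.647
grip_force: 30.0
```

```bash
python3 steer.py '[{"xyz": [0, 0, -1.9], "finger_gap": 0.3}, {"xyz": [0, 0, -3.8], "finger_gap": 0.3}, {"xyz": [0, 0, -5.7], "finger_gap": 0.3}, {"xyz": [0, 0, -7.5], "finger_gap": 0.3}, {"xyz": [0, 0, -7.5], "finger_gap": 0.3}]'; python3 steer.py '[{"xyz": [0, -1.8, 0], "finger_gap": 0.3}, {"xyz": [0, -3.6, 0], "finger_gap": 0.3}, {"xyz": [0, -5.4, 0], "finger_gap": 0.3}, {"xyz": [0, -7.2, 0], "finger_gap": 0.3}, {"xyz": [0, -9, 0], "finger_gap": 0.3}]' >/dev/null;python3 steer.py '[{"xyz": [0, -1.8, 0], "finger_gap": 0.3}, {"xyz": [0, -3.6, 0], "finger_gap": 0.3}, {"xyz": [0, -5.4, 0], "finger_gap": 0.3}, {"xyz": [-1, -7, 0], "finger_gap": 0.3}, {"xyz": [-2, -8.5, 0], "finger_gap": 0.3}]';python3 steer.py '[{"xyz": [-1.25, -1.25, 0], "finger_gap": 0.3}, {"xyz": [-2.5, -2.5, 0], "finger_gap": 0.3}, {"xyz": [-4, -3.5, 0], "finger_gap": 0.3}, {"xyz": [-4.9, -4.45, 0], "finger_gap": 0.3}, {"xyz": [-4.9, -4.45, 0], "finger_gap": 0.3}]';python3 steer.py '[{"finger_gap": 0.3}, {"finger_gap": 0.3}]'
python3 - <<'E'
from h import *
c,p,d=snap('wrist','w8');s=env.state();print(s['joints'])
liner(c,p,d,s['eef_pos'],s['eef_pos'][2]+40)
print(totool(np.array([577.4,-189.85,0])-s['eef_pos']),np.array([577.4,-189.85,0])-s['eef_pos'])
E
```

```text
t: 9.63
eef_pos: [441.6, 250.4, 159.9]
tcp_rot: [3.138, 0.008, -3.14]
ft_force: [0.4, -0.2, -0.2]
opening: 0.648
grip_force: 30.0
t: 10.47
eef_pos: [479.5, -102.6, 153.8]
tcp_rot: [3.142, -0.0, -3.141]
ft_force: [0.9, 0.6, -0.3]
opening: 0.646
grip_force: 30.0
t: 10.88
eef_pos: [580.5, -192.6, 152.5]
tcp_rot: [-3.141, 0.001, 3.141]
ft_force: [-0.6, 0.2, -1.2]
opening: 0.652
grip_force: 30.0
t: 11.05
eef_pos: [577.1, -188.9, 153.1]
tcp_rot: [3.141, -0.002, -3.14]
ft_force: [-0.3, 0.1, -0.9]
opening: 0.648
grip_force: 30.0
[-4.24774125e-01  4.98346132e-01  1.63952793e+00 -2.79606149e-05
  1.00504398e+00 -1.99702216e+00]
rimz 193.54278572963008 (array([ 575.67, -189.46]), np.float64(30.33)) (array([ 576.07, -189.36]), np.float64(30.04))
[ -0.47848512  -1.21937748 153.53279345] [   0.29337247   -1.13811462 -153.53388265]
```

The manual's scale: shifts go in units of 20 mm. Converting my numbers, 70 mm is 3.5, 65 mm is 3.25.

```bash
python3 steer.py '[{"xyz": [-0.075, -0.03, 1.25], "finger_gap": 0.3}, {"xyz": [-0.075, -0.03, 2.5], "finger_gap": 0.3}, {"xyz": [-0.075, -0.03, 3.25], "finger_gap": 0.3}, {"xyz": [-0.075, -0.03, 3.5], "finger_gap": 0.3}, {"xyz": [-0.075, -0.03, 3.5], "finger_gap": 0.3}]'; python3 steer.py '[{"xyz": [0, 0, 0.4], "finger_gap": 0.3}, {"xyz": [0, 0, 0.8], "finger_gap": 0.3}, {"xyz": [0, 0, 1.2], "finger_gap": 0.3}, {"xyz": [0, 0, 1.5], "finger_gap": 0.3}, {"xyz": [0, 0, 1.5], "finger_gap": 0.3}]'; python3 steer.py '[{"xyz": [0, 0, 0.15], "finger_gap": 0.3}, {"xyz": [0, 0, 0.3], "finger_gap": 0.3}, {"xyz": [0, 0, 0.3], "finger_gap": 0.3}, {"xyz": [0, 0, 0.3], "finger_gap": 0.3}]'
```

```text
t: 11.52
eef_pos: [578.6, -189.2, 83.3]
tcp_rot: [3.141, -0.002, -3.14]
ft_force: [0.8, -0.6, 0.0]
opening: 0.648
grip_force: 30.0
t: 11.93
eef_pos: [578.9, -189.8, 52.7]
tcp_rot: [3.141, -0.001, -3.14]
ft_force: [0.0, -1.2, -1.8]
opening: 0.643
grip_force: 30.0
t: 12.27
eef_pos: [579.4, -190.0, 47.9]
tcp_rot: [3.142, -0.0, -3.14]
ft_force: [-0.2, 0.8, -0.8]
opening: 0.647
grip_force: 30.0
```

```bash
python3 steer.py '[{"xyz": [0.025, 0, 0.075], "finger_gap": 0.3}, {"xyz": [0.025, 0, 0.075], "finger_gap": 0.3}, {"xyz": [0.025, 0, 0.075], "finger_gap": 0.3}]'; python3 steer.py '[{"finger_gap": 1}, {"finger_gap": 1}, {"finger_gap": 1}, {"finger_gap": 1}, {"finger_gap": 1}]';  python3 steer.py '[{"xyz": [0, 0, -1.75], "finger_gap": 1}, {"xyz": [0, 0, -3.5], "finger_gap": 1}, {"xyz": [0, 0, -5.25], "finger_gap": 1}, {"xyz": [0, 0, -6], "finger_gap": 1}, {"xyz": [0, 0, -6], "finger_gap": 1}]'; python3 steer.py '[{"xyz": [1.75, 0, 0], "finger_gap": 1}, {"xyz": [3, 0, 0], "finger_gap": 1}, {"xyz": [3, 0, 0], "finger_gap": 1}, {"xyz": [3, 0, 0], "finger_gap": 1}]'
python3 - <<'E'
from h import *
c,p,d=snap('wrist','w9');s=env.state()
liner(c,p,d,(577,-190),86,5)
cv2.imwrite('pics/w9z.png',cv2.resize(p[80:340,150:420],(600,578))[:,:,::-1])
E
```

```text
t: 12.52
eef_pos: [579.0, -190.1, 46.6]
tcp_rot: [-3.141, 0.0, -3.14]
ft_force: [0.0, 1.5, -1.1]
opening: 0.648
grip_force: 30.0
t: 12.93
eef_pos: [579.0, -190.1, 46.6]
tcp_rot: [-3.141, 0.0, -3.14]
ft_force: [-0.2, 0.3, 0.0]
opening: 0.943
grip_force: 0.0
t: 13.35
eef_pos: [580.4, -190.7, 170.7]
tcp_rot: [-3.139, 0.006, -3.14]
ft_force: [0.4, 0.0, -0.3]
opening: 1.002
grip_force: 0.0
t: 13.68
eef_pos: [518.2, -190.1, 166.2]
tcp_rot: [3.141, -0.0, -3.141]
ft_force: [0.7, -0.2, 1.3]
opening: 1.0
grip_force: 0.0
rimz 86.5754850842863 (array([ 577.58, -190.31]), np.float64(29.31)) (array([ 577.75, -190.32]), np.float64(29.28))
```

Converted, 60 mm is 3, 15 mm is 0.75.

```bash
python3 steer.py '[{"xyz": [0.75, 1.9, 0], "finger_gap": 1}, {"xyz": [1.5, 3.8, 0], "finger_gap": 1}, {"xyz": [2.25, 5.7, 0], "finger_gap": 1}, {"xyz": [3, 7.5, 0], "finger_gap": 1}, {"xyz": [3.75, 9.25, 0], "finger_gap": 1}]' >/dev/null; python3 steer.py '[{"xyz": [0.5, 1.9, 0], "finger_gap": 1}, {"xyz": [0.5, 2, 0], "twist": -0.12, "finger_gap": 1}, {"xyz": [0.5, 2, 0], "twist": -0.147, "finger_gap": 1}, {"xyz": [0.5, 2, 0], "twist": -0.147, "finger_gap": 1}]'
python3 - <<'E'
from h import *
c,p,d=snap('wrist','w10');s=env.state();print(s['eef_pos'],s['tcp_rot'],s['joints'])
cup(c,p,d,(433,35))
P=cloud(c,d);g=(432.8,35)
r=np.hypot(P[...,0]-g[0],P[...,1]-g[1]);l=(abs(P[...,2]-38)<5)&(r>33)&(r<42);Q=P[l][:,:2]-g
a=np.arctan2(Q[:,1],Q[:,0]);print('lug ang',(np.angle(np.mean(np.exp(2j*a)))/2)%np.pi,l.sum(),np.percentile(r[l],98))
A=Q[Q[:,0]>0];B=Q[Q[:,0]<0];print(A.mean(0)+g,B.mean(0)+g,len(A),len(B))
cv2.imwrite('pics/w10z.png',cv2.resize(p[120:330,180:390],(600,600))[:,:,::-1])
E
```

```text
t: 14.48
eef_pos: [434.4, 35.8, 166.3]
tcp_rot: [-3.142, 0.0, -2.99]
ft_force: [0.6, 0.0, -0.1]
opening: 1.002
grip_force: 0.0
[434.3660097   35.26996816 166.24751555] [-3.14154522e+00 -2.86359210e-06 -2.99327275e+00] [-7.07461913e-02  2.48361163e-01  2.02258621e+00 -6.13558626e-05
  8.70637771e-01 -1.78982288e+00]
bar top z 79.85780985745305 775
bar pts ((431.9386291503906, 35.591339111328125), (48.53705978393555, 12.446669578552246), 8.65095329284668) [431.05376295  35.20672721  79.78405175]
bar yaw 0.15098764
flange z 40.05355415122477 (array([430.36,  35.36]), np.float64(24.48))
flange+lugs rect ((432.157470703125, 35.77422332763672), (61.732601165771484, 67.20500946044922), 57.5327033996582)
lug ang 0.13994257643388658 141 39.34311498933454
[470.38873797  41.83120294] [397.21328199  30.25344492] 22 119
```

View pics/w10z.png

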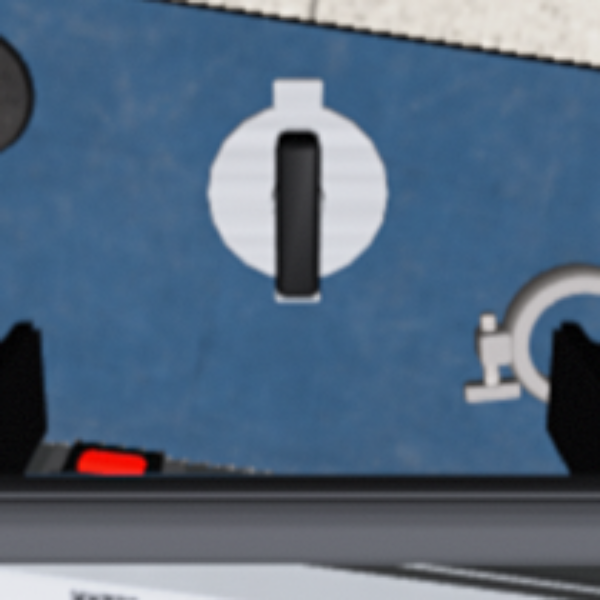

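The cup's bar is vertical in the picture at (298,212), with both lugs along it, so the tool is already aligned. I descend and grasp.

Converted, 149 mm is 7.45, 110 mm is 5.5.

```bash
python3 steer.py '[{"xyz": [0.1, 0.025, 1.9], "finger_gap": 1}, {"xyz": [0.1, 0.025, 3.8], "finger_gap": 1}, {"xyz": [0.1, 0.025, 5.5], "finger_gap": 0.6}, {"xyz": [0.1, 0.025, 7], "finger_gap": 0.6}, {"xyz": [0.1, 0.025, 7.45], "finger_gap": 0.6}]';python3 steer.py '[{"finger_gap": 0.4}, {"finger_gap": 0.0}, {"finger_gap": 0.0}, {"finger_gap": 0.0}, {"finger_gap": 0.0}]'; python3 steer.py '[{"finger_gap": 0}, {"finger_gap": 0}, {"finger_gap": 0}, {"finger_gap": 0}, {"finger_gap": 0}]'; python3 steer.py '[{"finger_gap": 0}, {"finger_gap": 0}, {"finger_gap": 0}, {"finger_gap": 0}, {"finger_gap": 0}]'
```

```text
t: 14.95
eef_pos: [430.5, 34.6, 13.8]
tcp_rot: [3.141, -0.005, -2.996]
ft_force: [-0.3, 0.5, 0.5]
opening: 0.845
grip_force: 0.0
t: 15.37
eef_pos: [432.3, 34.9, 18.4]
tcp_rot: [-3.141, 0.002, -2.994]
ft_force: [-0.5, 0.3, 0.4]
opening: 0.498
grip_force: 0.0
t: 15.78
eef_pos: [431.7, 35.0, 17.6]
tcp_rot: [-3.142, 0.0, -2.993]
ft_force: [-0.4, 0.6, 1.2]
opening: 0.176
grip_force: 30.0
t: 16.2
eef_pos: [431.7, 35.0, 17.6]
tcp_rot: [-3.142, 0.0, -2.993]
ft_force: [-0.4, 1.6, 4.6]
opening: 0.176
grip_force: 30.0
```

```bash
python3 steer.py '[{"xyz": [0, 0, -1.9], "finger_gap": 0}, {"xyz": [0, 0, -3.8], "finger_gap": 0}, {"xyz": [0, 0, -5.7], "twist": -0.05, "finger_gap": 0}, {"xyz": [0, 0, -7.5], "twist": -0.1, "finger_gap": 0}, {"xyz": [0, 0, -7.5], "twist": -0.13, "finger_gap": 0}]'; python3 steer.py '[{"xyz": [-0.5, -1.65, 0], "finger_gap": 0}, {"xyz": [-1, -3.3, 0], "finger_gap": 0}, {"xyz": [-1.5, -4.95, 0], "finger_gap": 0}, {"xyz": [-2, -6.6, 0], "finger_gap": 0}, {"xyz": [-2.5, -8.25, 0], "finger_gap": 0}]' >/dev/null; python3 steer.py '[{"xyz": [-0.5, -1.65, 0], "finger_gap": 0}, {"xyz": [-1, -3.3, 0], "finger_gap": 0}, {"xyz": [-1.385, -4.6, 0], "finger_gap": 0}, {"xyz": [-1.385, -4.6, 0], "finger_gap": 0}, {"xyz": [-1.385, -4.6, 0], "finger_gap": 0}]';python3 steer.py '[{"finger_gap": 0}, {"finger_gap": 0}]'
python3 - <<'E'
from h import *
c,p,d=snap('wrist','w11');s=env.state();print(s['eef_pos'],s['tcp_rot'],s['joints'],s['moment'])
cup_z=s['eef_pos'][2]-17.6
P=cloud(c,d);g=s['eef_pos'][:2]
r=np.hypot(P[...,0]-g[0],P[...,1]-g[1]);z=P[...,2]-cup_z
b=(z>70)&(z<82)&(r<35)&(p.max(2)<70)
fl=(abs(z-39)<5)&(r<45);print('flange z',np.median(z[fl]),circ(P[fl][:,:2]),fl.sum())
l=(abs(z-38)<6)&(r>33)&(r<43);Q=P[l][:,:2];a=np.arctan2(*(Q-g).T[::-1]);print('lug',(np.angle(np.mean(np.exp(2j*a)))/2)%np.pi,l.sum(),Q.mean(0))
m=fl.astype(np.uint8);cn=max(cv2.findContours(m,cv2.RETR_EXTERNAL,cv2.CHAIN_APPROX_NONE)[0],key=len)[:,0];Q=P[cn[:,1],cn[:,0]][:,:2]
q=np.hypot(*(Q-g).T);k=(q>27)&(q<33);print('edge',circ(Q[k]),k.sum())
cv2.imwrite('pics/w11.png',p[:,:,::-1])
E
```

```text
t: 16.62
eef_pos: [433.7, 34.8, 172.9]
tcp_rot: [-3.138, 0.008, -2.86]
ft_force: [-0.7, -0.3, -1.9]
opening: 0.17
grip_force: 30.0
t: 17.45
eef_pos: [576.6, -191.8, 166.2]
tcp_rot: [3.14, -0.002, -2.865]
ft_force: [0.1, 0.7, -3.0]
opening: 0.175
grip_force: 30.0
t: 17.62
eef_pos: [576.3, -190.0, 167.3]
tcp_rot: [3.141, -0.001, -2.863]
ft_force: [-0.0, -0.1, -2.0]
opening: 0.172
grip_force: 30.0
[ 576.45435406 -189.94476207  167.52199431] [ 3.14135089e+00 -4.16294959e-04 -2.86258431e+00] [-4.27049897e-01  4.82916878e-01  1.62525132e+00 -1.00246378e-04
  1.03389809e+00 -2.27680322e+00] [ 0.12136861 -0.0799351  -0.02474341]
flange z 39.902724507665766 (array([ 569.43, -191.82]), np.float64(22.2)) 3925
lug 0.277890984727952 335 [ 542.13102874 -199.73556175]
edge (array([ 575.92, -189.95]), np.float64(29.83)) 155
```

View pics/w11.png

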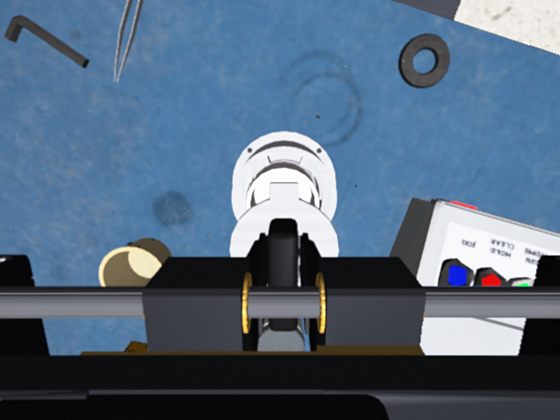

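The cup hangs centred over the pot, with its visible lug at (284,187) over the pot's gap at (284,160). Now I lower it.

Converted, -0.9 mm is -0.045, 60 mm is 3.

```bash
python3 steer.py '[{"xyz": [-0.045, -0.025, 1.25], "finger_gap": 0}, {"xyz": [-0.045, -0.025, 2.25], "finger_gap": 0}, {"xyz": [-0.045, -0.025, 2.75], "finger_gap": 0}, {"xyz": [-0.045, -0.025, 3], "finger_gap": 0}, {"xyz": [-0.045, -0.025, 3], "finger_gap": 0}]'; python3 steer.py '[{"xyz": [0, 0, 0.4], "finger_gap": 0}, {"xyz": [0, 0, 0.8], "finger_gap": 0}, {"xyz": [0, 0, 1.2], "finger_gap": 0}, {"xyz": [0, 0, 1.5], "finger_gap": 0}, {"xyz": [0, 0, 1.5], "finger_gap": 0}]'; python3 steer.py '[{"xyz": [0, 0, 0.15], "finger_gap": 0}, {"xyz": [0, 0, 0.3], "finger_gap": 0}, {"xyz": [0, 0, 0.4], "finger_gap": 0}, {"xyz": [0, 0, 0.4], "finger_gap": 0}]'
```

```text
t: 18.08
eef_pos: [577.6, -190.6, 107.0]
tcp_rot: [3.141, -0.001, -2.863]
ft_force: [0.7, -0.7, -1.8]
opening: 0.175
grip_force: 30.0
t: 18.5
eef_pos: [577.3, -190.8, 76.1]
tcp_rot: [3.14, -0.002, -2.863]
ft_force: [-0.3, -0.7, -1.7]
opening: 0.176
grip_force: 30.0
t: 18.83
eef_pos: [578.1, -191.1, 69.5]
tcp_rot: [-3.141, 0.0, -2.863]
ft_force: [-0.4, 0.3, 0.8]
opening: 0.171
grip_force: 30.0
```

```bash
python3 steer.py '[{"xyz": [0.01, 0.04, 0.1], "finger_gap": 0}, {"xyz": [0.01, 0.04, 0.2], "finger_gap": 0}, {"xyz": [0.01, 0.04, 0.3], "finger_gap": 0}, {"xyz": [0.01, 0.04, 0.4], "finger_gap": 0}, {"xyz": [0.01, 0.04, 0.5], "finger_gap": 0}]'; python3 steer.py '[{"xyz": [0, 0, 0.1], "finger_gap": 0}, {"xyz": [0, 0, 0.2], "finger_gap": 0}, {"xyz": [0, 0, 0.3], "finger_gap": 0}, {"xyz": [0, 0, 0.4], "finger_gap": 0}, {"xyz": [0, 0, 0.4], "finger_gap": 0}]'
```

```text
t: 19.25
eef_pos: [577.9, -190.6, 59.7]
tcp_rot: [-3.141, 0.001, -2.863]
ft_force: [0.7, -2.8, 4.0]
opening: 0.174
grip_force: 30.0
t: 19.67
eef_pos: [577.7, -190.5, 51.3]
tcp_rot: [-3.141, 0.0, -2.863]
ft_force: [1.7, -3.7, 4.4]
opening: 0.173
grip_force: 30.0
```

Converted, 6 mm is 0.3, 3 mm is 0.15.

```bash
python3 steer.py '[{"xyz": [0, 0, 0.15], "finger_gap": 0}, {"xyz": [0, 0, 0.3], "finger_gap": 0}, {"xyz": [0, 0, 0.4], "finger_gap": 0}, {"xyz": [0, 0, 0.5], "finger_gap": 0}, {"xyz": [0, 0, 0.5], "finger_gap": 0}]'; python3 steer.py '[{"xyz": [0, 0, 0.05], "finger_gap": 0}, {"xyz": [0, 0, 0.1], "finger_gap": 0}, {"xyz": [0, 0, 0.1], "finger_gap": 0}, {"xyz": [0, 0, 0.1], "finger_gap": 0}]'
```

```text
t: 20.08
eef_pos: [577.8, -190.5, 41.6]
tcp_rot: [-3.141, 0.001, -2.863]
ft_force: [1.8, -3.7, 6.8]
opening: 0.174
grip_force: 30.0
t: 20.42
eef_pos: [577.8, -190.5, 39.9]
tcp_rot: [-3.141, 0.001, -2.863]
ft_force: [1.4, -3.4, 7.4]
opening: 0.173
grip_force: 30.0
```

```bash
python3 steer.py '[{"xyz": [0, -0.02, 0.025], "finger_gap": 0}, {"xyz": [-0.005, -0.035, 0.05], "finger_gap": 0}, {"xyz": [-0.005, -0.035, 0.05], "finger_gap": 0}]'; python3 steer.py '[{"xyz": [0, 0, 0.025], "finger_gap": 0}, {"xyz": [0, 0, 0.05], "finger_gap": 0}, {"xyz": [0, 0, 0.05], "finger_gap": 0}]'
```

```text
t: 20.67
eef_pos: [578.0, -190.7, 39.3]
tcp_rot: [-3.142, 0.001, -2.863]
ft_force: [-0.6, 0.0, 12.6]
opening: 0.172
grip_force: 30.0
t: 20.92
eef_pos: [578.1, -190.7, 39.1]
tcp_rot: [-3.141, 0.001, -2.863]
ft_force: [-2.3, 1.5, 19.9]
opening: 0.175
grip_force: 30.0
```

```bash
python3 steer.py '[{"twist": 0.08, "finger_gap": 0}, {"twist": 0.16, "finger_gap": 0}, {"twist": 0.24, "finger_gap": 0}, {"twist": 0.3, "finger_gap": 0}, {"twist": 0.3, "finger_gap": 0}]'; python3 -c "
from h import *
print(env.state()['moment'])"
```

```text
t: 21.33
eef_pos: [578.0, -190.3, 39.1]
tcp_rot: [3.141, 0.001, 3.117]
ft_force: [-1.8, 3.3, 20.4]
opening: 0.178
grip_force: 30.1
[0.66102858 0.26173092 0.29102139]
```

```bash
python3 steer.py '[{"twist": 0.1, "finger_gap": 0}, {"twist": 0.2, "finger_gap": 0}, {"twist": 0.3, "finger_gap": 0}, {"twist": 0.4, "finger_gap": 0}, {"twist": 0.4, "finger_gap": 0}]';python3 steer.py '[{"twist": 0.1, "finger_gap": 0}, {"twist": 0.2, "finger_gap": 0}, {"twist": 0.3, "finger_gap": 0}, {"twist": 0.4, "finger_gap": 0}, {"twist": 0.4, "finger_gap": 0}]'; python3 -c "
from h import *
print(env.state()['moment'])"
```

```text
t: 21.75
eef_pos: [577.5, -189.9, 39.0]
tcp_rot: [3.141, -0.001, 2.714]
ft_force: [-4.0, 3.7, 21.2]
opening: 0.178
grip_force: 30.3
t: 22.17
eef_pos: [577.4, -189.1, 39.0]
tcp_rot: [3.141, -0.002, 2.314]
ft_force: [-3.3, 7.3, 22.9]
opening: 0.175
grip_force: 30.4
[1.70326805 0.62864191 0.26031953]
```

Converted, 0.8 mm is 0.04, 0.3 mm is 0.015.

```bash
python3 steer.py '[{"xyz": [0.04, 0.015, 0], "twist": 0.1, "finger_gap": 0}, {"xyz": [0.04, 0.015, 0], "twist": 0.2, "finger_gap": 0}, {"xyz": [0.04, 0.015, 0], "twist": 0.28, "finger_gap": 0}, {"xyz": [0.04, 0.015, 0], "twist": 0.28, "finger_gap": 0}, {"xyz": [0.04, 0.015, 0], "twist": 0.28, "finger_gap": 0}]';python3 -c "
from h import *
print(env.state()['moment'])"; python3 steer.py '[{"twist": 0.05, "finger_gap": 0}, {"twist": 0.1, "finger_gap": 0}, {"twist": 0.12, "finger_gap": 0}, {"twist": 0.12, "finger_gap": 0}]'; python3 -c "
from h import *
print(env.state()['moment'],env.state()['joints'])"
```

```text
t: 22.58
eef_pos: [577.6, -188.8, 39.0]
tcp_rot: [3.141, -0.001, 2.04]
ft_force: [-0.7, 6.6, 21.1]
opening: 0.174
grip_force: 30.4
[1.54924021 0.05906905 0.32607947]
t: 22.92
eef_pos: [578.0, -188.4, 39.1]
tcp_rot: [3.14, -0.001, 1.919]
ft_force: [1.0, 10.0, 19.9]
opening: 0.174
grip_force: 30.7
[ 2.08355757 -0.39602605  0.4665392 ] [-0.42464167  0.64089469  1.73650129  0.00268323  0.76365112 -0.77487942]
```

Converted, 0.9 mm is 0.045, 0.3 mm is 0.015.

```bash
python3 steer.py '[{"xyz": [0.045, 0.015, 0.015], "finger_gap": 0}, {"xyz": [0.045, 0.015, 0.015], "finger_gap": 0}, {"xyz": [0.045, 0.015, 0.015], "finger_gap": 0}]'
python3 - <<'E'
from h import *
c,p,d=snap('wrist','w12');s=env.state();print(s['t'],s['moment'])
P=cloud(c,d);g=np.array([577.5,-189.9]);r=np.hypot(P[...,0]-g[0],P[...,1]-g[1]);z=P[...,2]
for lo,hi in((56,66),(69,76),(92,105)):
    m=(z>lo)&(z<hi)&(r<50);print(lo,hi,m.sum(),P[m].mean(0).round(1) if m.any() else'', np.median(z[m]).round(1))
m=(z>57)&(z<65)&(r<33)&(p.min(2)>120);Q=P[m];print(Q.shape,circ(Q[:,:2]));
A=np.c_[Q[:,:2]-g,np.ones(len(Q))];print('flange plane',np.linalg.lstsq(A,Q[:,2],rcond=None)[0])
b=(z>93)&(z<106)&(r<32)&(p.max(2)<70);Q=P[b];print('bar',Q.shape,cv2.minAreaRect(np.float32(Q[:,:2])),np.median(Q[:,2]))
cv2.imwrite('pics/w12z.png',cv2.resize(p[120:320,180:400],(660,600),interpolation=cv2.INTER_CUBIC)[:,:,::-1])
E
```

```text
t: 23.17
eef_pos: [578.1, -188.2, 39.0]
tcp_rot: [3.14, 0.0, 1.921]
ft_force: [0.3, 5.8, 21.2]
opening: 0.173
grip_force: 30.7
23.2167 [ 1.2416591  -0.21088266  0.3955286 ]
56 66 4289 [ 573.1 -174.4   61.5] 61.9
69 76 5866 [ 569.3 -164.3   73. ] 73.1
92 105 2646 [ 574.4 -183.4  100.6] 101.5
(3603, 3) (array([ 576.37, -187.05]), np.float64(22.81))
flange plane [-6.06220158e-03 -1.90655401e-02  6.19981766e+01]
bar (2557, 3) ((581.3005981445312, -187.6826934814453), (30.656936645507812, 49.343135833740234), 40.423213958740234) 101.55048406133591
```

View pics/w12z.png

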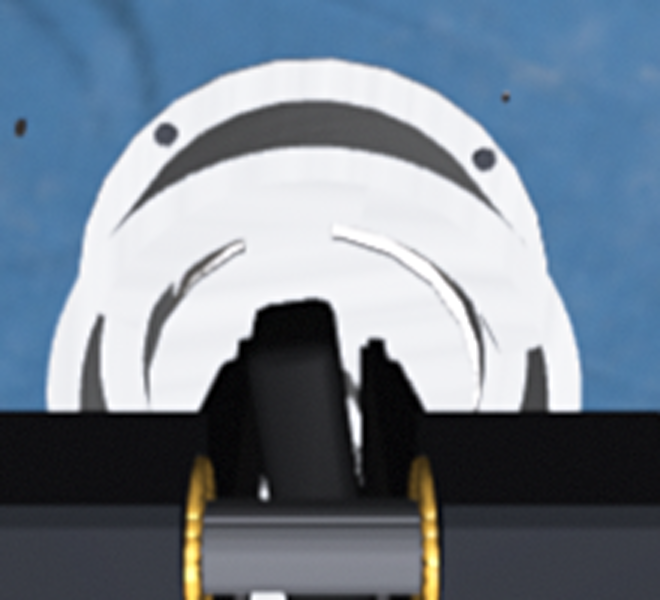

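The picture shows the bar top at zoom (295,320), with its edges leaning a few degrees left of the tool axis. The cup seems to lag the fingers slightly, so I measure its real angle.

Run:
```python
from h import *
c,p,d=load('w12');P=cloud(c,d)
t=np.array([578.1,-188.2,39.]);R=Ro.from_euler('xyz',[np.pi,0,1.921]).as_matrix()
T=((P.reshape(-1,3)-t)@R).reshape(P.shape);z=P[...,2]
# bar edges picked in zoom (660x600 from 220x200 at (180,120)), on bar's top plane
uv=np.array([(262,312),(277,490),(331,305),(356,485)])/3+np.array([180,120])-.33
W=(plane(c,uv,101.3)-t)@R;print(W.round(1))
for a,b in((0,1),(2,3)): v=W[a]-W[b];print('lag(tool y/x)',np.arctan2(v[1],v[0]))
m=(abs(z-101.5)<2.5)&(abs(T[...,1])<14)&(abs(T[...,0])<30)
for x in range(2,28,4):
    k=m&(abs(T[...,0]-x)<2); y=T[...,1][k]
    if k.sum()>8: print(x,k.sum(),np.percentile(y,[3,50,97]).round(1))
```

```text
[[ 27.2  -8.4 -62.3]
 [ -1.   -6.5 -62.3]
 [ 28.2   1.4 -62.3]
 [ -0.2   5.3 -62.3]]
lag(tool y/x) -0.06744673662073135
lag(tool y/x) -0.13654729788316078
2 260 [-9.  -1.5  5.3]
6 261 [-8.7 -2.   4.3]
10 385 [-12.8  -2.   12.8]
14 265 [-9.9 -3.3  3.3]
18 285 [-10.3  -3.7   2.4]
22 141 [-8.6 -2.9  1.5]
```

```bash
python3 steer.py '[{"twist": 0.05, "finger_gap": 0}, {"twist": 0.1, "finger_gap": 0}, {"twist": 0.12, "finger_gap": 0}, {"twist": 0.12, "finger_gap": 0}, {"twist": 0.12, "finger_gap": 0}]'
python3 - <<'E'
from h import *
c,p,d=snap('wrist','w13');P=cloud(c,d);s=env.state();print(s['moment'],s['joints'][5])
t=s['eef_pos'];R=Ro.from_euler('xyz',[np.pi,0,s['tcp_rot'][2]]).as_matrix()
T=((P.reshape(-1,3)-t)@R).reshape(P.shape);z=P[...,2]
m=(abs(z-101.5)<2.5)&(abs(T[...,1])<14)&(abs(T[...,0])<30)
X=[];Y=[]
for x in (2,6,14,18,22,25):
    k=m&(abs(T[...,0]-x)<2); y=T[...,1][k]
    if k.sum()>8: print(x,k.sum(),np.percentile(y,[3,50,97]).round(1));X.append(x);Y.append(np.percentile(y,[50,97]))
print(np.arctan(np.polyfit(X[:5],Y[:5],1)[0]))
E
```

```text
t: 23.63
eef_pos: [578.5, -188.0, 39.0]
tcp_rot: [3.139, 0.0, 1.801]
ft_force: [2.1, 7.2, 20.9]
opening: 0.181
grip_force: 31.0
[ 1.57226096 -0.51586502  0.51575894] -0.6548990279902116
2 262 [-8.4 -1.6  5.2]
6 256 [-8.8 -2.1  4.2]
14 267 [-10.   -3.4   2.8]
18 278 [-10.4  -4.2   2.3]
22 134 [-9.1 -2.9  1.4]
[-0.09849604 -0.17859359]
```

```bash
python3 steer.py '[{"finger_gap": 0}, {"finger_gap": 0}, {"finger_gap": 0}]'; python3 -c "
from cell import env
print(env.job_done())"
```

```text
t: 23.93
eef_pos: [578.4, -188.1, 39.0]
tcp_rot: [3.139, 0.0, 1.801]
ft_force: [1.3, 7.3, 22.0]
opening: 0.178
grip_force: 31.0
the job is handed in; nothing more can be done
None
```

I handed the job in at 23.9 s with the cup nested in the liner, turned an estimated 1.45 rad under the claws and still gripped and pressed to the plate's hard stop at about 20 N; no verdict was returned, and I corrected throughout for the real finger ends sitting about 31 mm behind the reported TCP.

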